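# Return the check weights to their fitted nests

### The job

The load check is over: move the four brass check weights from the aluminium settling rack back to the carrier, each into the wooden nest block whose well was turned to fit it, the smallest weight in the smallest well and so on up to the largest. Set each one down gently, upright and fully down on the floor of its well, and let go of it; do not tip any weight over, leave the dusting brush where it lies, and mind the clear acrylic stand behind the work on the left.

Things in the scene. Friction and masses are not known exactly. Their poses are not given: they have to be found in the camera images.
- weight_tiny: the smallest of four brass check weights, loose, 0.05 kg: cylinder 23 mm across, straight sides to 21 mm (grip these), then shoulder and knob, 35 mm high in all. Origin: centre of underside, z up. Starts upright in any of 4 equal recesses (56 mm wide, 3 mm deep, floor 11 mm above worktop, 70 mm apart in a row) of the aluminium settling rack, a bar 292 x 86 mm, 14 mm high
- weight_small: the second smallest of four brass check weights, loose, 0.1 kg: cylinder 29 mm across, straight sides to 27 mm (grip these), then shoulder and knob, 41 mm high in all. Origin: centre of underside, z up. Starts upright in any of 4 equal recesses (56 mm wide, 3 mm deep, floor 11 mm above worktop, 70 mm apart in a row) of the aluminium settling rack, a bar 292 x 86 mm, 14 mm high
- weight_medium: the second largest of four brass check weights, loose, 0.2 kg: cylinder 36 mm across, straight sides to 35 mm (grip these), then shoulder and knob, 48 mm high in all. Origin: centre of underside, z up. Starts upright in any of 4 equal recesses (56 mm wide, 3 mm deep, floor 11 mm above worktop, 70 mm apart in a row) of the aluminium settling rack, a bar 292 x 86 mm, 14 mm high
- weight_large: the largest of four brass check weights, loose, 0.5 kg: cylinder 49 mm across, straight sides to 46 mm (grip these), then shoulder and knob, 65 mm high in all. Origin: centre of underside, z up. Starts upright in any of 4 equal recesses (56 mm wide, 3 mm deep, floor 11 mm above worktop, 70 mm apart in a row) of the aluminium settling rack, a bar 292 x 86 mm, 14 mm high
- nest_tiny: nest block for the smallest weight, fixed: wood, 68 x 68 x 20 mm, round well in its top 29 mm across, 9 mm deep; the upper 4 mm is a 45 degree lead-in, 37 mm wide at the mouth. Origin: centre of underside, z up; well floor at z = 11 mm, top at z = 20 mm (23 mm above worktop). 4 blocks in any order, 70 mm apart, in a grey tray with rims below their tops
- nest_small: nest block for the second smallest weight, fixed: wood, 68 x 68 x 20 mm, round well in its top 35 mm across, 9 mm deep; the upper 4 mm is a 45 degree lead-in, 43 mm wide at the mouth. Origin: centre of underside, z up; well floor at z = 11 mm, top at z = 20 mm (23 mm above worktop). 4 blocks in any order, 70 mm apart, in a grey tray with rims below their tops
- nest_medium: nest block for the second largest weight, fixed: wood, 68 x 68 x 20 mm, round well in its top 42 mm across, 9 mm deep; the upper 4 mm is a 45 degree lead-in, 50 mm wide at the mouth. Origin: centre of underside, z up; well floor at z = 11 mm, top at z = 20 mm (23 mm above worktop). 4 blocks in any order, 70 mm apart, in a grey tray with rims below their tops
- nest_large: nest block for the largest weight, fixed: wood, 68 x 68 x 20 mm, round well in its top 55 mm across, 9 mm deep; the upper 4 mm is a 45 degree lead-in, 63 mm wide at the mouth. Origin: centre of underside, z up; well floor at z = 11 mm, top at z = 20 mm (23 mm above worktop). 4 blocks in any order, 70 mm apart, in a grey tray with rims below their tops
- brush: bystander: flat dusting brush with wooden handle, 174 x 32 x 10 mm, lying loose behind the racks; origin at the centre of its underside
- stand_corner (a point): obstacle, always in the same place: lower right corner of the front pane of the fixed clear acrylic stand behind and to the left of the work; only its edges show. From this point the closed pane runs 501 mm to +y and 226 mm up, and the stand 366 mm to +x. Keep arm and gripper clear: pass on the robot's side of it (smaller x)

How it is judged:
By the outcome, as a careful person would: the job done as asked, in the order asked, and still so for the second after the job is handed in, with the robot touching nothing.
It also fails if it takes over 99 s, if anything falls off the work surface, if the arm or the gripper's body presses on something with over 40 N, if the wrist force passes 120 N, or if a joint passes its speed limit or range.

### The arm

A 6-joint arm with a two-finger parallel gripper is mounted at the origin on a cart in front of the work surface, level with it; the furniture and walls round the work are solid. World frame = base frame: x ahead of the robot, y to its left, z up, the work surface at z = 0. Lengths are in m, angles in rad, forces in N, time in s.
With the tool pointing down it reaches from about 0.35 to 0.975 m from the base axis. Payload 4.9 kg.
Tool frame: the origin (TCP) lies at the very end of the fingers, on their centre line; the grasp point (between the pads) lies ctrl.grip_point_offset behind it (ctrl.grip_point_offset is the distance from the TCP to the grasp point, in m); z points along the fingers, y is the line along which they close (so a half turn about z gives the same grasp; the last joint's range is limited). The gripper opens to 85 mm and grips with 20 to 120 N. Pads are 22 mm wide; open, the fingers measure 114 mm over their backs; the gripper's body (76 mm by 85 mm) begins 54 mm behind the grasp point. The pads swing forward as they close: fully open they stand 13 mm farther back than shut.
Start: joints at [-1.32, 0.053, 1.613, -0, 1.476, -0.119], TCP at [0.226, -0.583, 0.231] pointing down, gripper open.
Joint ranges: [-3.01, 3.01], [-1.01, 2.22], [0.06, 2.58], [-1.02, 4.17], [0.09, 2.62], [-3.14, 3.14]. Speed limits (rad/s): [2.57, 2.57, 3.14, 3.14, 3.14, 3.14].

### API

Orientations are given as a rotation vector (axis times angle).
In Python, from station import ctrl gives the robot as it stands. The module is installed in compiled form; this text tells all that it offers.
- The arm moves only by the tool drive_tool, never from a script. Its argument "steps" is a list of rows, each an object with "translation": the shift along the tool's x, y, z normalised to -1 to 1, where 1 is 4 cm, a list of three; "angular": the turn, a rotation vector about the tool's x, y, z normalised to -1 to 1, where 1 is 8 degrees, a list of three; "gripper": the opening, from 0 (shut) to 1 (fully open). In form: [{"translation": [dx, dy, dz], "angular": [wx, wy, wz], "gripper": gripper}, ...]. A call has 1 to 8 rows; each row shifts and turns the commanded pose from where the row before left it, along the tool's axes as they then stand; what a row does not reach is not made up. A row lasts 1/8 s, in which the tool goes at most 62.5 mm and 10.7 degrees, less where a joint would pass 70% of its speed; a pose out of reach is approached as far as the arm can. A call with a number of a shift or a turn outside -1 to 1 is refused whole. A call with a gripper value outside its range is refused whole. The fingers move at their own pace and stop on an object; "force" is the grip in N (left out, the last holds). Time passes only in rows, so rows that do not move let the fingers close. It gives the time, the measured TCP pose, the force, the opening and the grip force at its end, in the units of the state.
- ctrl.get_obs(): the state, without advancing time (a new reading comes with each control period).
- ctrl.get_image(name): name is "scene" or "top" or "wrist"; returns a dict with "color" (480x640x3 uint8, red, green, blue), "depth" (480x640 float32, m along the optical axis (not along the pixel's ray), 0 where there is no reading), "fx", "fy", "cx", "cy" (pixels), "R" (3x3) and "t" (3): a world point X has camera coordinates R X + t. Camera axes: x right, y down, z forward; pixel columns grow to the right and rows downward; lengths in m; the calibration is good to about 2 mm. The wrist camera is an equidistant fisheye: a pixel r from the principal point sees the ray r / f radians off the axis. A picture is of the moment at which its call begins.
- ctrl.finish_job(): hands the job in; it is judged then, once.
The state is a dict: "t": time; "q": joint angles; "dq": joint speeds; "effort": joint torques, N m; "tool_pos": TCP position; "tool_rot": TCP orientation; "contact_force": force on the tool from outside, world axes, zero at the start; "wrist_torque": the same for the moment, N m; "opening": finger opening in m; "grip_force": force on a finger pad.
Only numpy, scipy, OpenCV 4.12 (cv2) and the standard library are available. Lean on these libraries where they do the work, as an engineer would, in place of code of your own. Each camera call takes 0.05 s, during which the arm holds its last target. There are 200 camera calls.

## Working session

There is one attempt and no reset: what is moved stays moved. The work goes in short steps, Python scripts to look and compute and a tool call to move; the robot and the scene stay as the last step left them, time stands still between calls to the robot, and variables do not carry over. Pictures are saved under pics/ and viewed, at most 14 in all, crops included, and the job is handed in when it is done.

Besides the shell and the picture viewer there is one more tool, called after "Emit:" as name(argument=value, ...) on one line, values as JSON. drive_tool: Moves the arm, as the interface text tells. Its arguments: {"type":"object","properties":{"steps":{"type":"array"},"force":{"type":"number"}},"required":["steps"]}

```bash
mkdir -p pics; python3 - <<'E'
from station import ctrl
import cv2, numpy as np
print(ctrl.get_obs(), ctrl.grip_point_offset)
for n in("top","scene"):
    d=ctrl.get_image(n); cv2.imwrite(f"pics/{n}0.png",d["color"][...,::-1]); np.savez(f"{n}0.npz",**d)
    print(n,d["fx"],d["fy"],d["cx"],d["cy"],d["R"].round(3).tolist(),d["t"].round(3).tolist())
E
```

```text
{'t': 0.0, 'q': array([-1.31998921e+00,  5.33545211e-02,  1.61433561e+00, -1.52113782e-05,
        1.47599507e+00, -1.18983307e-01]), 'dq': array([-5.97077023e-04, -1.06408672e-03, -1.57050820e-04, -3.25897996e-05,
       -3.35998695e-05,  2.28858215e-04]), 'effort': array([ 4.50918997e-04, -3.93680906e+01, -3.70178533e+01, -1.34038405e-04,
        6.99764933e-03,  1.17621505e-05]), 'tool_pos': array([ 0.22573367, -0.58212509,  0.23003962]), 'tool_rot': array([-3.08599398e+00, -5.77180047e-01,  2.40066594e-04]), 'contact_force': array([-0.1845208 ,  0.27382721,  0.01298166]), 'wrist_torque': array([ 4.80360525e-02, -5.09389734e-03, -6.85929868e-05]), 'grip_force': 0.0, 'opening': 0.08540791540228265} 0.0187
top 614.8839974882403 614.8839974882403 325.56581563657545 220.49290341650544 [[-0.016, -1.0, -0.022], [-0.983, 0.02, -0.183], [0.184, 0.019, -0.983]] [-0.04, 0.565, 1.189]
scene 596.9850094436173 596.9850094436173 314.09254836357576 234.84823171585194 [[-0.895, -0.446, 0.01], [-0.197, 0.375, -0.906], [0.4, -0.813, -0.424]] [0.454, 0.261, 0.898]
```

View pics/top0.png

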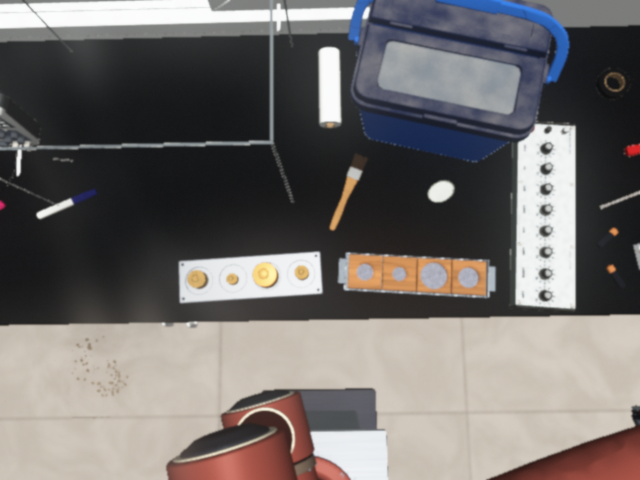

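View pics/scene0.png

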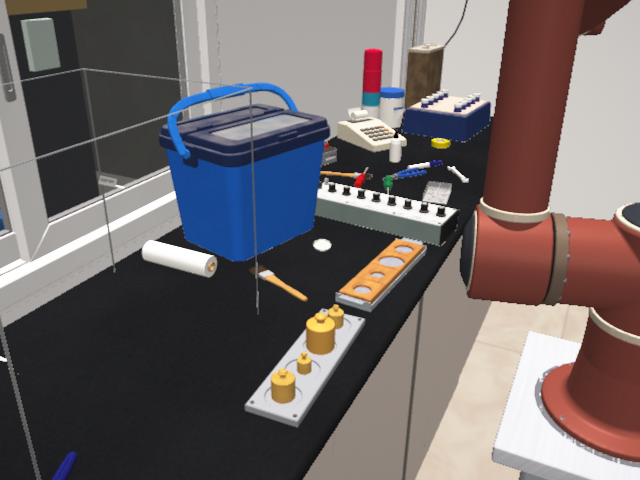

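```bash
cat > h.py <<'E'
import numpy as np, cv2
def ray(d,u,v,z):
    r=d["R"].T@np.array([(u-d["cx"])/d["fx"],(v-d["cy"])/d["fy"],1]); c=-d["R"].T@d["t"]
    return c+r*(z-c[2])/r[2]
def cloud(d):
    v,u=np.mgrid[:480,:640]; Z=d["depth"]
    P=np.stack([(u-d["cx"])/d["fx"]*Z,(v-d["cy"])/d["fy"]*Z,Z],-1)
    return (P-d["t"])@d["R"]
E
python3 - <<'E'
from h import *
d=dict(np.load("top0.npz")); P=cloud(d); hsv=cv2.cvtColor(d["color"],cv2.COLOR_RGB2HSV)
c=d["color"][235:315,170:500]; cv2.imwrite("pics/crop.png",cv2.resize(c[...,::-1],(792,192),interpolation=cv2.INTER_CUBIC))
def blobs(m,z,tag,amin):
    n,l,s,c=cv2.connectedComponentsWithStats(m.astype(np.uint8))
    for i in range(1,n):
        if s[i,4]<amin: continue
        mm=l==i; p=P[mm]; p=p[d["depth"][mm]>0]
        q=p[p[:,2]>p[:,2].max()-.006]
        print(tag,c[i].round(1),s[i],"ray",ray(d,*c[i],z).round(4),"cloud med",np.median(p,0).round(4),"zmax",p[:,2].max().round(4),"topcent",q.mean(0).round(4))
roi=np.zeros((480,640),bool); roi[240:310,175:330]=1
H,S,V=[hsv[...,i].astype(int) for i in range(3)]
blobs(roi&(S>110)&(H>10)&(H<35),.03,"brass",30)
blobs(roi&(V>120)&(S<110),.014,"rack",500)
roi[:]=0; roi[245:305,330:500]=1
wood=(S>90)&(H<25)&(V>60)
blobs(roi&wood,.023,"wood",200)
blobs(roi&(S<90)&(V>70),.014,"well",60)
for u in(365,399,433,468): print(hsv[273,u],P[273,u].round(4),P[290,u].round(4))
for u,v in((274,145),): print("stand",ray(d,u,v,.226))
E
```

```text
brass [262.  275.1] [254 264  23  23 237] ray [0.4589 0.0808 0.03  ] cloud med [0.4547 0.0787 0.0609] zmax 0.0794 topcent [0.4584 0.0738 0.0758]
brass [301.5 272.3] [296 267  12  12 114] ray [0.4631 0.0008 0.03  ] cloud med [ 0.4615 -0.0007  0.0412] zmax 0.0545 topcent [0.4629 0.0015 0.0519]
brass [196.8 278.7] [189 271  17  16 207] ray [0.454  0.2133 0.03  ] cloud med [0.452  0.2082 0.0476] zmax 0.0645 topcent [0.4536 0.2111 0.061 ]
brass [232.1 278.7] [228 275   9   9  64] ray [0.4526 0.1415 0.03  ] cloud med [0.4519 0.1399 0.0348] zmax 0.0502 topcent [0.4526 0.1428 0.047 ]
rack [250.6 277. ] [ 179  251  144   52 5462] ray [0.4569 0.1062 0.014 ] cloud med [0.4556 0.1097 0.0139] zmax 0.0662 topcent [0.4579 0.0662 0.0617]
wood [413.4 274.1] [ 348  254  138   41 3249] ray [ 0.456  -0.2256  0.023 ] cloud med [ 0.4564 -0.2172  0.0233] zmax 0.0323 topcent [ 0.4575 -0.2198  0.0275]
well [415.5 276.4] [ 337  252  160   47 1444] ray [ 0.4521 -0.2307  0.014 ] cloud med [ 0.4492 -0.2279  0.0115] zmax 0.0326 topcent [ 0.4599 -0.2533  0.028 ]
well [364.5 271.7] [356 263  18  18 240] ray [ 0.463
[... 162 characters left out ...]
 0.014 ] cloud med [ 0.4532 -0.2669  0.0152] zmax 0.023 topcent [ 0.4523 -0.2658  0.0186]
well [398.8 273.5] [392 267  15  14 163] ray [ 0.4585 -0.1971  0.014 ] cloud med [ 0.4578 -0.1972  0.0153] zmax 0.0249 topcent [ 0.4569 -0.199   0.0208]
well [468.  277.2] [458 267  21  21 347] ray [ 0.4485 -0.3372  0.014 ] cloud med [ 0.4487 -0.3368  0.0156] zmax 0.0251 topcent [ 0.4483 -0.3367  0.0208]
[116  19 192] [ 0.4603 -0.1279  0.0199] [ 0.4262 -0.1272  0.0145]
[118  18 185] [ 0.4595 -0.1974  0.0153] [ 0.4244 -0.1953  0.0235]
[118  19 184] [ 0.4585 -0.2669  0.0122] [ 0.4233 -0.2639  0.021 ]
[118  19 187] [ 0.4566 -0.3368  0.0183] [ 0.4217 -0.3331  0.0263]
stand [0.67006797 0.03582444 0.226     ]
```

View pics/crop.png

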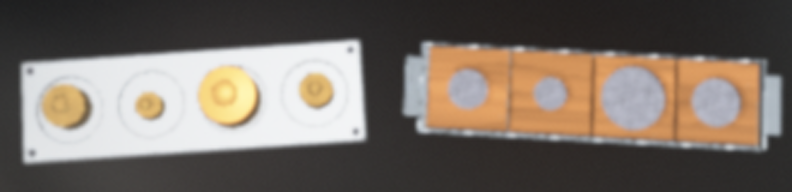

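Emit:
drive_tool(steps=[{"translation": [0, 0, 0], "angular": [0, 0, -1], "gripper": 1}, {"translation": [0, 0, 0], "angular": [0, 0, -1], "gripper": 1}, {"translation": [0, 0, 0], "angular": [0, 0, -1], "gripper": 1}, {"translation": [0, 0, 0], "angular": [0, 0, -1], "gripper": 1}, {"translation": [0, 0, 0], "angular": [0, 0, -1], "gripper": 1}, {"translation": [0, 0, 0], "angular": [0, 0, -1], "gripper": 1}, {"translation": [0, 0, 0], "angular": [0, 0, -1], "gripper": 1}, {"translation": [0, 0, 0], "angular": [0, 0, -0.6], "gripper": 1}], force=30)

```text
t: 1.1
tool_pos: [0.2258, -0.5824, 0.2305]
tool_rot: [-2.367, -2.064, -0.001]
contact_force: [-0.3, 0.2, -0.7]
opening: 0.0856
grip_force: 0.0
```

```bash
cat > go.py <<'E'
# usage: go.py x y z : remaining move in tool axes, units of 4 cm / 8 deg (to tool y = world x, z down)
import sys; from station import ctrl; import numpy as np
from scipy.spatial.transform import Rotation as Ro
o=ctrl.get_obs(); R=Ro.from_rotvec(o["tool_rot"]); G=Ro.from_matrix(np.array([[0,1,0],[1,0,0],[0,0,-1]]))
p=np.array(list(map(float,sys.argv[1:4])))
print("t",round(o["t"],2),"pos",o["tool_pos"].round(4),"units",(R.inv().apply(p-o["tool_pos"])/.04).round(2),"turn",((R.inv()*G).as_rotvec()/np.radians(8)).round(2),"F",o["contact_force"].round(1),"open",round(o["opening"],4),"grip",round(o["grip_force"],1))
E
python3 go.py .4534 .1429 .15
```

```text
t 1.1 pos [ 0.2258 -0.5824  0.2305] units [18.74  3.17  2.03] turn [-0.   -0.01 -0.98] F [-0.3  0.2 -0.7] open 0.0856 grip 0.0
```

Emit:
drive_tool(steps=[{"translation": [0, 0, 0], "angular": [0, 0, -0.98], "gripper": 1}, {"translation": [0.95, 0.95, 0], "angular": [0, 0, 0], "gripper": 1}, {"translation": [0.95, 0.95, 0], "angular": [0, 0, 0], "gripper": 1}, {"translation": [0.95, 0.95, 0], "angular": [0, 0, 0], "gripper": 1}, {"translation": [0.95, 0.95, 0], "angular": [0, 0, 0], "gripper": 1}, {"translation": [0.95, 0.95, 0], "angular": [0, 0, 0], "gripper": 1}, {"translation": [0.95, 0.95, 0], "angular": [0, 0, 0], "gripper": 1}, {"translation": [1, 0, 0], "angular": [0, 0, 0], "gripper": 1}])

```text
t: 2.1
tool_pos: [0.4562, -0.3136, 0.2306]
tool_rot: [-2.222, -2.22, -0.001]
contact_force: [-0.4, -0.6, -0.4]
opening: 0.085
grip_force: 0.0
```

```bash
python3 go.py .4534 .1429 .15
```

```text
t 2.1 pos [ 0.4562 -0.3136  0.2306] units [11.41 -0.08  2.03] turn [-0.   -0.01 -0.01] F [-0.4 -0.6 -0.4] open 0.085 grip 0.0
```

Emit:
drive_tool(steps=[{"translation": [1, -0.01, 0], "angular": [0, 0, 0], "gripper": 1}, {"translation": [1, -0.01, 0], "angular": [0, 0, 0], "gripper": 1}, {"translation": [1, -0.01, 0], "angular": [0, 0, 0], "gripper": 1}, {"translation": [1, -0.01, 0], "angular": [0, 0, 0], "gripper": 1}, {"translation": [1, -0.01, 0], "angular": [0, 0, 0], "gripper": 1}, {"translation": [1, -0.01, 0], "angular": [0, 0, 0], "gripper": 1}, {"translation": [1, -0.01, 0], "angular": [0, 0, 0], "gripper": 1}, {"translation": [1, -0.01, 0], "angular": [0, 0, 0], "gripper": 1}])

```text
t: 3.1
tool_pos: [0.452, 0.0059, 0.2309]
tool_rot: [-2.225, -2.218, 0.0]
contact_force: [0.7, -0.4, 0.5]
opening: 0.0851
grip_force: 0.0
```

Emit:
drive_tool(steps=[{"translation": [1, 0, 0], "angular": [0, 0, 0], "gripper": 1}, {"translation": [1, 0, 0], "angular": [0, 0, 0], "gripper": 1}, {"translation": [1, 0, 0], "angular": [0, 0, 0], "gripper": 1}, {"translation": [0.41, 0, 0.5], "angular": [0, 0, 0], "gripper": 1}, {"translation": [0, 0, 0.5], "angular": [0, 0, 0], "gripper": 1}, {"translation": [0, 0, 0], "angular": [0, 0, 0], "gripper": 1}])

```text
t: 3.85
tool_pos: [0.4512, 0.1402, 0.1884]
tool_rot: [-2.223, -2.216, 0.007]
contact_force: [0.1, 0.2, -0.2]
opening: 0.0852
grip_force: 0.0
```

```bash
python3 go.py .4534 .1429 .15; python3 - <<'E'
from station import ctrl
import cv2, numpy as np
for n in("top","wrist"):
    d=ctrl.get_image(n); cv2.imwrite(f"pics/{n}1.png",d["color"][...,::-1]); np.savez(f"{n}1.npz",**d)
print(d["fx"],d["cx"],d["cy"],d["R"].round(3).tolist(),(-d["R"].T@d["t"]).round(3))
E
```

```text
t 3.85 pos [0.4512 0.1402 0.1884] units [0.07 0.06 0.96] turn [-0.04  0.01 -0.02] F [ 0.1  0.2 -0.2] open 0.0852 grip 0.0
371.64829954431775 325.7925350904393 241.1279297115783 [[1.0, -0.004, -0.003], [-0.003, -0.945, 0.326], [-0.004, -0.326, -0.945]] [0.453 0.225 0.332]
```

View pics/wrist1.png

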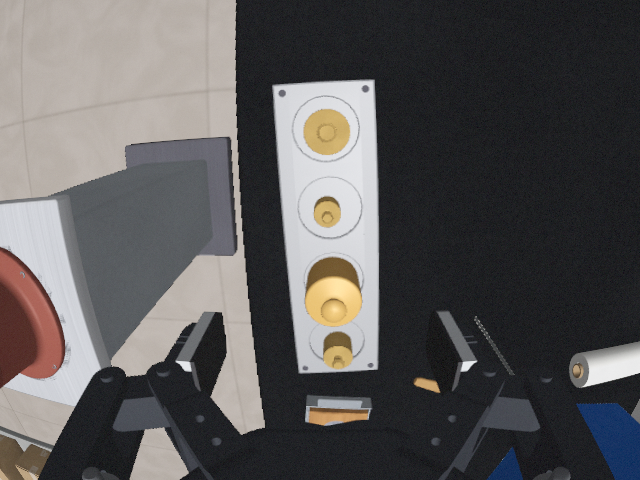

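```bash
cat >> h.py <<'E'
def fray(d,u,v,z):
    x,y=u-d["cx"],v-d["cy"]; r=np.hypot(x,y); th=r/d["fx"]; s=np.sin(th)/max(r,1e-9)
    w=d["R"].T@np.array([x*s,y*s,np.cos(th)]); c=-d["R"].T@d["t"]; return c+w*(z-c[2])/w[2]
E
python3 - <<'E'
from h import *
d=dict(np.load("wrist1.npz"))
for n,u,v,z in(("med",327,132,.059),("tiny",327,217,.046),("large",333,311,.076),("small",338,360,.052)): print(n,fray(d,u,v,z).round(4))
c=[fray(d,u,v,.014) for u,v in((281,93),(365,89),(305,368),(371,365))]; print(np.round(c,4)); print(np.mean(c,0))
E
```

```text
med [0.4528 0.2145 0.059 ]
tiny [0.4525 0.1467 0.046 ]
large [0.4571 0.0783 0.076 ]
small [0.4624 0.0111 0.052 ]
[[ 0.4143  0.247   0.014 ]
 [ 0.4847  0.25    0.014 ]
 [ 0.4284 -0.029   0.014 ]
 [ 0.4993 -0.0256  0.014 ]]
[0.45667823 0.11059294 0.014     ]
```

Emit:
drive_tool(steps=[{"translation": [0.05, 0, 1], "angular": [0, 0, 0], "gripper": 1}, {"translation": [0, 0, 1], "angular": [0, 0, 0], "gripper": 1}, {"translation": [0, 0, 1], "angular": [0, 0, 0], "gripper": 1}, {"translation": [0, 0, 0.5], "angular": [0, 0, 0], "gripper": 1}, {"translation": [0, 0, 0], "angular": [0, 0, 0], "gripper": 1}, {"translation": [0, 0, 0], "angular": [0, 0, 0], "gripper": 1}])

```text
t: 4.7
tool_pos: [0.4543, 0.1428, 0.053]
tool_rot: [2.224, 2.216, 0.004]
contact_force: [-0.6, 0.1, 0.4]
opening: 0.0857
grip_force: 0.0
```

```bash
python3 go.py .453 .145 .021; python3 - <<'E'
from station import ctrl
import cv2, numpy as np
d=ctrl.get_image("wrist"); cv2.imwrite("pics/wrist2.png",d["color"][...,::-1]); np.savez("wrist2.npz",**d)
E
```

```text
t 4.7 pos [0.4543 0.1428 0.053 ] units [ 0.05 -0.04  0.8 ] turn [ 0.02 -0.   -0.03] F [-0.6  0.1  0.4] open 0.0857 grip 0.0
```

View pics/wrist2.png

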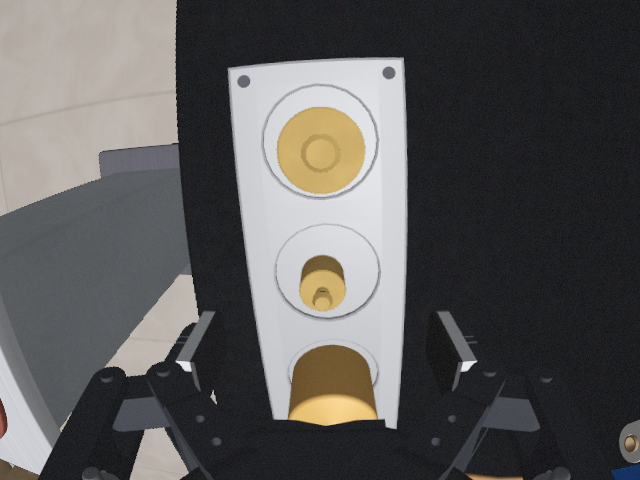

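```bash
python3 - <<'E'
from h import *
d=dict(np.load("wrist2.npz"))
print(fray(d,322,302,.046),fray(d,322,291,.032),fray(d,327,272,.014),"med",fray(d,320,153,.059),fray(d,320,141,.014))
t=dict(np.load("top0.npz")); print([ray(t,170+a/2.4,235+b/2.4,.014).round(4)[:2] for a,b in((30,71),(350,50),(355,136),(32,152))])
E
```

```text
[0.45254625 0.14680927 0.046     ] [0.45243565 0.14540928 0.032     ] [0.45498663 0.14769853 0.014     ] med [0.45238846 0.21457359 0.059     ] [0.45180914 0.21625075 0.014     ]
[array([0.4852, 0.2474]), array([ 0.4981, -0.0281]), array([ 0.4246, -0.0314]), array([0.4159, 0.2438])]
```

Emit:
drive_tool(steps=[{"translation": [0.05, -0.03, 0.4], "angular": [0, 0, 0], "gripper": 1}, {"translation": [0, 0, 0.4], "angular": [0, 0, 0], "gripper": 1}, {"translation": [0, 0, 0], "angular": [0, 0, 0], "gripper": 0.1}, {"translation": [0, 0, 0], "angular": [0, 0, 0], "gripper": 0.1}, {"translation": [0, 0, 0], "angular": [0, 0, 0], "gripper": 0.1}, {"translation": [0, 0, 0], "angular": [0, 0, 0], "gripper": 0.1}, {"translation": [0, 0, 0], "angular": [0, 0, 0], "gripper": 0.1}, {"translation": [0, 0, 0], "angular": [0, 0, 0], "gripper": 0.1}], force=30)

```text
t: 5.75
tool_pos: [0.4522, 0.1451, 0.0199]
tool_rot: [2.224, 2.218, 0.001]
contact_force: [-0.7, -0.2, 4.0]
opening: 0.0213
grip_force: 29.7
```

Emit:
drive_tool(steps=[{"translation": [0, 0, -0.3], "angular": [0, 0, 0], "gripper": 0.1}, {"translation": [0, 0, -0.5], "angular": [0, 0, 0], "gripper": 0.1}, {"translation": [0, 0, -1], "angular": [0, 0, 0], "gripper": 0.1}, {"translation": [0, 0, -1], "angular": [0, 0, 0], "gripper": 0.1}, {"translation": [0, 0, -0.45], "angular": [0, 0, 0], "gripper": 0.1}, {"translation": [0, 0, 0], "angular": [0, 0, 0], "gripper": 0.1}])

```text
t: 6.5
tool_pos: [0.4525, 0.1451, 0.1505]
tool_rot: [2.224, 2.217, 0.004]
contact_force: [0.5, 0.3, -0.8]
opening: 0.0212
grip_force: 29.5
```

```bash
python3 go.py .4585 -.197 .15; python3 - <<'E'
from station import ctrl
import cv2, numpy as np
d=ctrl.get_image("wrist"); cv2.imwrite("pics/wrist3.png",d["color"][150:,100:540][...,::-1]); np.savez("wrist3.npz",**d)
E
```

```text
t 6.5 pos [0.4525 0.1451 0.1505] units [-8.55  0.18  0.01] turn [ 0.02 -0.   -0.02] F [ 0.5  0.3 -0.8] open 0.0212 grip 29.5
```

View pics/wrist3.png

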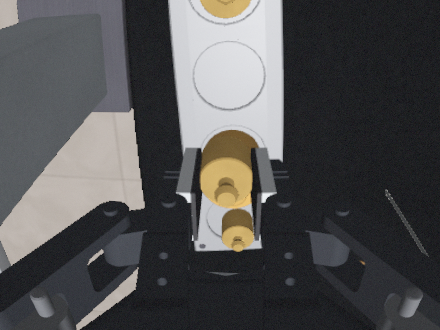

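```bash
python3 - <<'E'
from h import *
d=dict(np.load("wrist3.npz"))
for v in(335,340,345): print(fray(d,326,v,.175))
c=d["color"][280:400,280:380]; cv2.imwrite("pics/c3.png",cv2.resize(c[...,::-1],None,fx=5,fy=5,interpolation=cv2.INTER_CUBIC))
E
```

```text
[0.45240126 0.15188238 0.175     ]
[0.45239477 0.14958495 0.175     ]
[0.45238817 0.14724514 0.175     ]
```

View pics/c3.png

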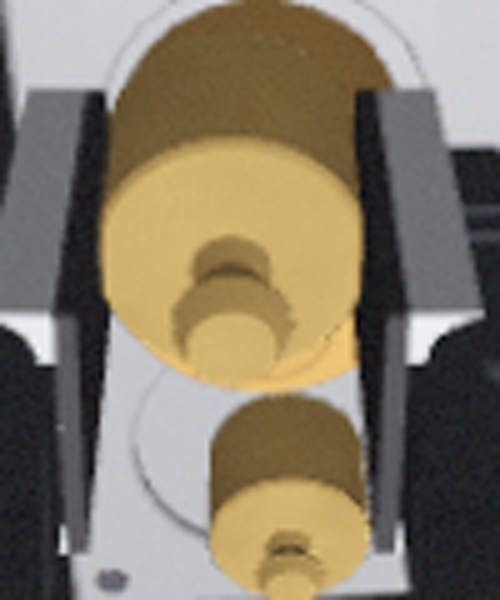

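Emit:
drive_tool(steps=[{"translation": [-1, 0.02, 0], "angular": [0, 0, 0], "gripper": 0.1}, {"translation": [-1, 0.02, 0], "angular": [0, 0, 0], "gripper": 0.1}, {"translation": [-1, 0.02, 0], "angular": [0, 0, 0], "gripper": 0.1}, {"translation": [-1, 0.02, 0], "angular": [0, 0, 0], "gripper": 0.1}, {"translation": [-1, 0.02, 0], "angular": [0, 0, 0], "gripper": 0.1}, {"translation": [-1, 0.02, 0], "angular": [0, 0, 0], "gripper": 0.1}, {"translation": [-1, 0.02, 0], "angular": [0, 0, 0], "gripper": 0.1}, {"translation": [-1, 0.02, 0], "angular": [0, 0, 0], "gripper": 0.1}])

```text
t: 7.55
tool_pos: [0.4556, -0.1756, 0.1465]
tool_rot: [-2.222, -2.215, 0.002]
contact_force: [0.0, 0.5, 0.2]
opening: 0.0214
grip_force: 29.5
```

Emit:
drive_tool(steps=[{"translation": [-0.53, 0.02, 0], "angular": [0, 0, 0], "gripper": 0.1}, {"translation": [0, 0, 1], "angular": [0, 0, 0], "gripper": 0.1}, {"translation": [0, 0, 1], "angular": [0, 0, 0], "gripper": 0.1}, {"translation": [0, 0, 0.4], "angular": [0, 0, 0], "gripper": 0.1}, {"translation": [0, 0, 0], "angular": [0, 0, 0], "gripper": 0.1}, {"translation": [0, 0, 0], "angular": [0, 0, 0], "gripper": 0.1}])

```text
t: 8.3
tool_pos: [0.459, -0.1967, 0.0548]
tool_rot: [2.223, 2.217, 0.001]
contact_force: [0.8, 0.4, -1.4]
opening: 0.021
grip_force: 29.5
```

```bash
python3 go.py .4585 -.196 .0255; python3 - <<'E'
from station import ctrl
import cv2, numpy as np
d=ctrl.get_image("wrist"); cv2.imwrite("pics/wrist4.png",cv2.resize(d["color"][50:400,200:480][...,::-1],None,fx=1.7,fy=1.7)); np.savez("wrist4.npz",**d)
E
```

```text
t 8.3 pos [ 0.459  -0.1967  0.0548] units [ 0.02 -0.01  0.73] turn [ 0.02  0.01 -0.02] F [ 0.8  0.4 -1.4] open 0.021 grip 29.5
```

View pics/wrist4.png

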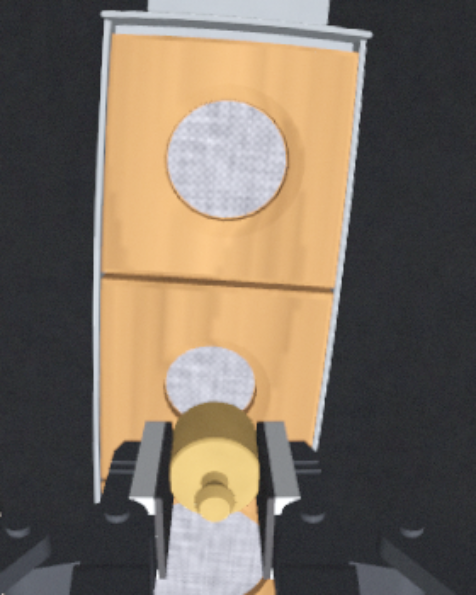

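```bash
python3 - <<'E'
from h import *
d=dict(np.load("wrist4.npz")); f=lambda a,b,z:fray(d,200+a/1.7,50+b/1.7,z).round(4)
print("small",f(226,159,.014)); print("tiny",f(210.5,384,.014),f(210,346,.014),f(165,384,.014),f(256,384,.014))
print("held shoulder",f(215,478,.066),"knob",f(215,505,.080)); 
E
```

```text
small [ 0.4626 -0.1246  0.014 ]
tiny [ 0.4579 -0.1949  0.014 ] [ 0.4578 -0.1819  0.014 ] [ 0.4434 -0.1949  0.014 ] [ 0.4724 -0.1949  0.014 ]
held shoulder [ 0.4591 -0.1967  0.066 ] knob [ 0.4591 -0.1949  0.08  ]
```

Emit:
drive_tool(steps=[{"translation": [0.02, -0.02, 0.3], "angular": [0, 0, 0], "gripper": 0.1}, {"translation": [0, 0, 0.25], "angular": [0, 0, 0], "gripper": 0.1}, {"translation": [0, 0, 0.12], "angular": [0, 0, 0], "gripper": 0.1}, {"translation": [0, 0, 0.08], "angular": [0, 0, 0], "gripper": 0.1}, {"translation": [0, 0, 0], "angular": [0, 0, 0], "gripper": 0.1}, {"translation": [0, 0, 0], "angular": [0, 0, 0], "gripper": 0.1}])

```text
t: 9.1
tool_pos: [0.4572, -0.1955, 0.0234]
tool_rot: [2.225, 2.218, 0.0]
contact_force: [0.4, 0.1, -0.2]
opening: 0.0214
grip_force: 29.5
```

```bash
python3 go.py .4585 -.196 .0230
```

```text
t 9.1 pos [ 0.4572 -0.1955  0.0234] units [-0.01  0.03  0.01] turn [ 0.    0.   -0.02] F [ 0.4  0.1 -0.2] open 0.0214 grip 29.5
```

Emit:
drive_tool(steps=[{"translation": [0, 0, 0.015], "angular": [0, 0, 0], "gripper": 0.1}, {"translation": [0, 0, 0], "angular": [0, 0, 0], "gripper": 0.3}, {"translation": [0, 0, 0], "angular": [0, 0, 0], "gripper": 0.5}, {"translation": [0, 0, 0], "angular": [0, 0, 0], "gripper": 0.8}, {"translation": [0, 0, 0], "angular": [0, 0, 0], "gripper": 1}, {"translation": [0, 0, -0.5], "angular": [0, 0, 0], "gripper": 1}, {"translation": [0, 0, -1], "angular": [0, 0, 0], "gripper": 1}, {"translation": [0, 0, -1], "angular": [0, 0, 0], "gripper": 1}])

```text
t: 10.1
tool_pos: [0.4567, -0.1952, 0.1234]
tool_rot: [-2.224, -2.217, 0.0]
contact_force: [0.4, 0.1, 0.1]
opening: 0.085
grip_force: 0.0
```

```bash
python3 go.py .463 .004 .15
```

```text
t 10.1 pos [ 0.4567 -0.1952  0.1234] units [ 4.98  0.14 -0.66] turn [-0.01 -0.   -0.02] F [0.4 0.1 0.1] open 0.085 grip 0.0
```

Emit:
drive_tool(steps=[{"translation": [1, 0.03, 0], "angular": [0, 0, 0], "gripper": 1}, {"translation": [1, 0.03, 0], "angular": [0, 0, 0], "gripper": 1}, {"translation": [1, 0.03, 0], "angular": [0, 0, 0], "gripper": 1}, {"translation": [1, 0.03, 0], "angular": [0, 0, 0], "gripper": 1}, {"translation": [0.98, 0.02, 0], "angular": [0, 0, 0], "gripper": 1}, {"translation": [0, 0, 0.5], "angular": [0, 0, 0], "gripper": 1}, {"translation": [0, 0, 0], "angular": [0, 0, 0], "gripper": 1}, {"translation": [0, 0, 0], "angular": [0, 0, 0], "gripper": 1}])

```text
t: 11.1
tool_pos: [0.4634, 0.0035, 0.1031]
tool_rot: [2.225, 2.217, 0.0]
contact_force: [-0.1, -0.0, -0.6]
opening: 0.0851
grip_force: 0.0
```

```bash
python3 go.py .463 .004 .023; python3 - <<'E'
from station import ctrl
import cv2, numpy as np
d=ctrl.get_image("wrist"); cv2.imwrite("pics/wrist5.png",cv2.resize(d["color"][50:450,180:500][...,::-1],None,fx=1.5,fy=1.5)); np.savez("wrist5.npz",**d)
E
```

```text
t 11.1 pos [0.4634 0.0035 0.1031] units [ 0.01 -0.01  2.  ] turn [ 0.    0.   -0.03] F [-0.1 -0.  -0.6] open 0.0851 grip 0.0
```

View pics/wrist5.png

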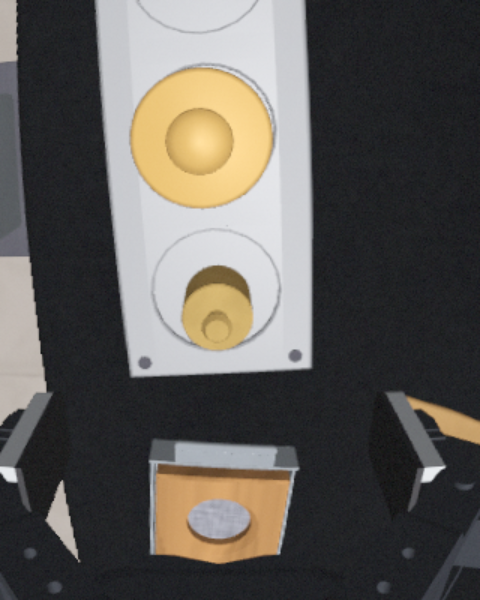

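```bash
python3 - <<'E'
from h import *
d=dict(np.load("wrist5.npz")); f=lambda a,b,z:fray(d,180+a/1.5,50+b/1.5,z).round(4)
print("small shoulder",f(217,316,.038),"knob",f(217,327,.052),"recess",f(216,290,.014)); print("large",f(202,138,.057),f(199,141,.076),"small well",f(219,519,.014))
E
```

```text
small shoulder [0.4626 0.0044 0.038 ] knob [0.4627 0.0055 0.052 ] recess [0.4621 0.007  0.014 ]
large [0.458 0.076 0.057] [0.4577 0.0763 0.076 ] small well [ 0.463  -0.1266  0.014 ]
```

Emit:
drive_tool(steps=[{"translation": [0.02, -0.01, 0.9], "angular": [0, 0, 0], "gripper": 1}, {"translation": [0, 0, 0.7], "angular": [0, 0, 0], "gripper": 1}, {"translation": [0, 0, 0.4], "angular": [0, 0, 0], "gripper": 1}, {"translation": [0, 0, 0], "angular": [0, 0, 0], "gripper": 0.2}, {"translation": [0, 0, 0], "angular": [0, 0, 0], "gripper": 0.2}, {"translation": [0, 0, 0], "angular": [0, 0, 0], "gripper": 0.2}, {"translation": [0, 0, 0], "angular": [0, 0, 0], "gripper": 0.2}, {"translation": [0, 0, 0], "angular": [0, 0, 0], "gripper": 0.2}])

```text
t: 12.15
tool_pos: [0.464, 0.0044, 0.0241]
tool_rot: [2.223, 2.217, 0.002]
contact_force: [-0.5, -0.0, 5.6]
opening: 0.0276
grip_force: 29.8
```

Emit:
drive_tool(steps=[{"translation": [0, 0, -0.4], "angular": [0, 0, 0], "gripper": 0.2}, {"translation": [0, 0, -0.6], "angular": [0, 0, 0], "gripper": 0.2}, {"translation": [0, 0, -1], "angular": [0, 0, 0], "gripper": 0.2}, {"translation": [0, 0, -0.5], "angular": [0, 0, 0], "gripper": 0.2}, {"translation": [0, 0, 0], "angular": [0, 0, 0], "gripper": 0.2}])

```text
t: 12.78
tool_pos: [0.4643, 0.0044, 0.1252]
tool_rot: [2.222, 2.215, 0.005]
contact_force: [-0.1, 0.1, -0.8]
opening: 0.0273
grip_force: 29.9
```

```bash
python3 go.py .463 -.1255 .0255
```

```text
t 12.78 pos [0.4643 0.0044 0.1252] units [-3.25 -0.03  2.5 ] turn [ 0.04  0.   -0.02] F [-0.1  0.1 -0.8] open 0.0273 grip 29.9
```

Emit:
drive_tool(steps=[{"translation": [-1, 0, 0], "angular": [0, 0, 0], "gripper": 0.2}, {"translation": [-1, -0.01, 0], "angular": [0, 0, 0], "gripper": 0.2}, {"translation": [-1, -0.01, 0], "angular": [0, 0, 0.02], "gripper": 0.2}, {"translation": [-0.26, -0.01, 0.6], "angular": [0, 0, 0], "gripper": 0.2}, {"translation": [0, 0, 0.9], "angular": [0, 0, 0], "gripper": 0.2}, {"translation": [0, 0, 0.4], "angular": [0, 0, 0], "gripper": 0.2}, {"translation": [0, 0, 0], "angular": [0, 0, 0], "gripper": 0.2}, {"translation": [0, 0, 0], "angular": [0, 0, 0], "gripper": 0.2}])

```text
t: 13.78
tool_pos: [0.462, -0.126, 0.0477]
tool_rot: [2.226, 2.214, 0.001]
contact_force: [0.9, -0.8, -0.4]
opening: 0.0272
grip_force: 29.9
```

```bash
python3 go.py .463 -.126 .0273
```

```text
t 13.78 pos [ 0.462  -0.126   0.0477] units [-0.    0.02  0.51] turn [ 0.01  0.   -0.04] F [ 0.9 -0.8 -0.4] open 0.0272 grip 29.9
```

Emit:
drive_tool(steps=[{"translation": [0, 0.02, 0.25], "angular": [0, 0, 0], "gripper": 0.2}, {"translation": [0, 0, 0.16], "angular": [0, 0, 0], "gripper": 0.2}, {"translation": [0, 0, 0.08], "angular": [0, 0, 0], "gripper": 0.2}, {"translation": [0, 0, 0], "angular": [0, 0, 0], "gripper": 0.2}, {"translation": [0, 0, 0], "angular": [0, 0, 0], "gripper": 0.2}])

```text
t: 14.4
tool_pos: [0.4622, -0.1259, 0.0272]
tool_rot: [2.228, 2.215, 0.0]
contact_force: [0.6, -0.8, 0.0]
opening: 0.0274
grip_force: 30.1
```

Emit:
drive_tool(steps=[{"translation": [0, 0, 0.015], "angular": [0, 0, 0], "gripper": 0.2}, {"translation": [0, 0, 0], "angular": [0, 0, 0], "gripper": 0.4}, {"translation": [0, 0, 0], "angular": [0, 0, 0], "gripper": 0.6}, {"translation": [0, 0, 0], "angular": [0, 0, 0], "gripper": 0.8}, {"translation": [0, 0, 0], "angular": [0, 0, 0], "gripper": 1}, {"translation": [0, 0, -0.5], "angular": [0, 0, 0], "gripper": 1}, {"translation": [0, 0, -1], "angular": [0, 0, 0], "gripper": 1}, {"translation": [0, 0, -1], "angular": [0, 0, 0], "gripper": 1}])

```text
t: 15.4
tool_pos: [0.4616, -0.1257, 0.1272]
tool_rot: [-2.227, -2.214, 0.001]
contact_force: [1.0, -0.9, -0.6]
opening: 0.0855
grip_force: 0.0
```

```bash
python3 go.py .4525 .2135 .13;  python3 - <<'E'
from station import ctrl
import cv2, numpy as np
d=ctrl.get_image("wrist"); cv2.imwrite("pics/wrist6.png",d["color"][...,::-1])
E
```

```text
t 15.4 pos [ 0.4616 -0.1257  0.1272] units [ 8.48 -0.28 -0.07] turn [-0.01 -0.   -0.04] F [ 1.  -0.9 -0.6] open 0.0855 grip 0.0
```

View pics/wrist6.png

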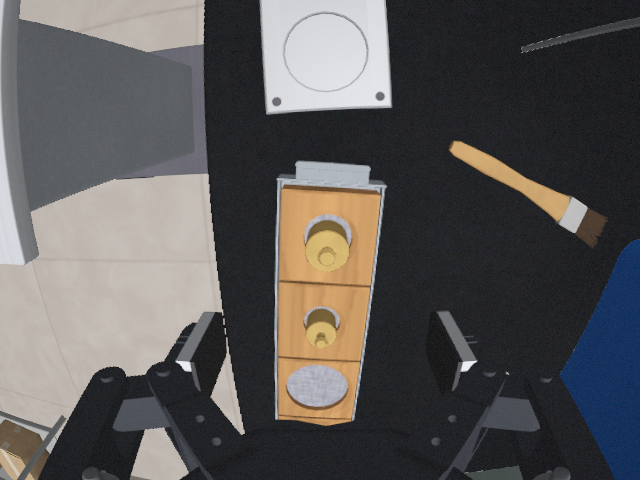

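Emit:
drive_tool(steps=[{"translation": [1, -0.03, -0.1], "angular": [0, 0, -0.03], "gripper": 1}, {"translation": [1, -0.03, 0], "angular": [0, 0, 0], "gripper": 1}, {"translation": [1, -0.03, 0], "angular": [0, 0, 0], "gripper": 1}, {"translation": [1, -0.03, 0], "angular": [0, 0, 0], "gripper": 1}, {"translation": [1, -0.03, 0], "angular": [0, 0, 0], "gripper": 1}, {"translation": [1, -0.03, 0], "angular": [0, 0, 0], "gripper": 1}, {"translation": [1, -0.03, 0], "angular": [0, 0, 0], "gripper": 1}, {"translation": [1, -0.02, 0], "angular": [0, 0, 0], "gripper": 1}])

```text
t: 16.45
tool_pos: [0.4533, 0.1955, 0.1304]
tool_rot: [2.223, 2.22, 0.0]
contact_force: [0.4, -0.7, -0.1]
opening: 0.0853
grip_force: 0.0
```

Emit:
drive_tool(steps=[{"translation": [0.49, 0, 0], "angular": [0, 0, 0], "gripper": 1}, {"translation": [0, 0, 0.9], "angular": [0, 0, 0], "gripper": 1}, {"translation": [0, 0, 0.6], "angular": [0, 0, 0], "gripper": 1}, {"translation": [0, 0, 0], "angular": [0, 0, 0], "gripper": 1}, {"translation": [0, 0, 0], "angular": [0, 0, 0], "gripper": 1}])

```text
t: 17.08
tool_pos: [0.4542, 0.2139, 0.0714]
tool_rot: [2.223, 2.219, 0.002]
contact_force: [0.2, 0.4, 0.3]
opening: 0.0858
grip_force: 0.0
```

```bash
python3 go.py .4528 .214 .025
```

```text
t 17.07 pos [0.4542 0.2139 0.0714] units [ 0.   -0.04  1.16] turn [ 0.01 -0.   -0.01] F [0.2 0.4 0.3] open 0.0858 grip 0.0
```

Emit:
drive_tool(steps=[{"translation": [0, -0.03, 0.8], "angular": [0, 0, 0], "gripper": 1}, {"translation": [0, 0, 0.36], "angular": [0, 0, 0], "gripper": 1}, {"translation": [0, 0, 0], "angular": [0, 0, 0], "gripper": 0.3}, {"translation": [0, 0, 0], "angular": [0, 0, 0], "gripper": 0.3}, {"translation": [0, 0, 0], "angular": [0, 0, 0], "gripper": 0.3}, {"translation": [0, 0, 0], "angular": [0, 0, 0], "gripper": 0.3}, {"translation": [0, 0, 0], "angular": [0, 0, 0], "gripper": 0.3}], force=40)

```text
t: 17.95
tool_pos: [0.4536, 0.2142, 0.0256]
tool_rot: [2.222, 2.219, 0.004]
contact_force: [0.3, 0.5, 6.6]
opening: 0.034
grip_force: 40.5
```

Emit:
drive_tool(steps=[{"translation": [0, 0, -0.4], "angular": [0, 0, 0], "gripper": 0.3}, {"translation": [0, 0, -0.8], "angular": [0, 0, 0], "gripper": 0.3}, {"translation": [0, 0, -1], "angular": [0, 0, 0], "gripper": 0.3}, {"translation": [0, 0, -1], "angular": [0, 0, 0], "gripper": 0.3}, {"translation": [0, 0, 0], "angular": [0, 0, 0], "gripper": 0.3}])

```text
t: 18.58
tool_pos: [0.4546, 0.2145, 0.1566]
tool_rot: [2.22, 2.217, 0.011]
contact_force: [-0.0, -0.3, -1.8]
opening: 0.0342
grip_force: 40.4
```

```bash
python3 go.py .4480 -.3360 .13
```

```text
t 18.57 pos [0.4546 0.2145 0.1566] units [-13.76  -0.15   0.63] turn [ 0.06 -0.02 -0.01] F [-0.  -0.3 -1.8] open 0.0342 grip 40.4
```

Emit:
drive_tool(steps=[{"translation": [-1, -0.01, 0], "angular": [0, 0, 0], "gripper": 0.3}, {"translation": [-1, -0.01, 0], "angular": [0, 0, 0], "gripper": 0.3}, {"translation": [-1, -0.01, 0], "angular": [0, 0, 0], "gripper": 0.3}, {"translation": [-1, -0.01, 0], "angular": [0, 0, 0], "gripper": 0.3}, {"translation": [-1, -0.01, 0], "angular": [0, 0, 0], "gripper": 0.3}, {"translation": [-1, -0.01, 0], "angular": [0, 0, 0], "gripper": 0.3}, {"translation": [-1, -0.01, 0], "angular": [0, 0, 0], "gripper": 0.3}, {"translation": [-1, -0.01, 0], "angular": [0, 0, 0], "gripper": 0.3}])

```text
t: 19.58
tool_pos: [0.4472, -0.107, 0.15]
tool_rot: [-2.221, -2.217, 0.002]
contact_force: [-0.4, -0.7, -1.5]
opening: 0.0343
grip_force: 40.3
```

Emit:
drive_tool(steps=[{"translation": [-1, -0.01, 0], "angular": [0, 0, 0], "gripper": 0.3}, {"translation": [-1, -0.01, 0], "angular": [0, 0, 0], "gripper": 0.3}, {"translation": [-1, -0.01, 0], "angular": [0, 0, 0], "gripper": 0.3}, {"translation": [-1, -0.01, 0], "angular": [0, 0, 0], "gripper": 0.3}, {"translation": [-1, -0.01, 0], "angular": [0, 0, 0], "gripper": 0.3}, {"translation": [-0.76, 0, 0.8], "angular": [0, 0, 0], "gripper": 0.3}, {"translation": [0, 0, 0.8], "angular": [0, 0, 0], "gripper": 0.3}, {"translation": [0, 0, 0], "angular": [0, 0, 0], "gripper": 0.3}])

```text
t: 20.58
tool_pos: [0.4431, -0.334, 0.0828]
tool_rot: [-2.216, -2.211, 0.0]
contact_force: [-0.1, 0.0, -2.5]
opening: 0.0339
grip_force: 40.4
```

Emit:
drive_tool(steps=[{"translation": [0, 0, 0.4], "angular": [0, 0, 0], "gripper": 0.3}, {"translation": [0, 0, 0], "angular": [0, 0, 0], "gripper": 0.3}, {"translation": [0, 0, 0], "angular": [0, 0, 0], "gripper": 0.3}])

```text
t: 20.95
tool_pos: [0.4468, -0.3367, 0.073]
tool_rot: [2.222, 2.219, 0.0]
contact_force: [0.8, -0.3, -1.5]
opening: 0.0344
grip_force: 40.4
```

```bash
python3 go.py .4480 -.3360 .0288; python3 - <<'E'
from station import ctrl
import cv2, numpy as np
d=ctrl.get_image("wrist"); cv2.imwrite("pics/wrist7.png",cv2.resize(d["color"][50:400,200:480][...,::-1],None,fx=1.7,fy=1.7)); np.savez("wrist7.npz",**d)
E
```

```text
t 20.95 pos [ 0.4468 -0.3367  0.073 ] units [0.02 0.03 1.1 ] turn [ 0.01  0.01 -0.01] F [ 0.8 -0.3 -1.5] open 0.0344 grip 40.4
```

View pics/wrist7.png

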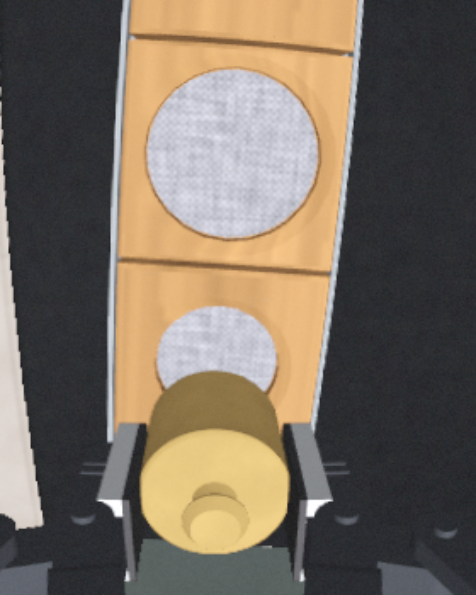

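```bash
python3 - <<'E'
from h import *
d=dict(np.load("wrist7.npz")); f=lambda a,b,z:fray(d,200+a/1.7,50+b/1.7,z).round(4)
print("large well",f(232,153,.014)); print("med well",f(217,306,.014),"minus 21mm y",f(156,360,.014),f(278,360,.014))
print("held shoulder",f(214,491,.0945),"knob",f(215,525,.1065)); 
E
```

```text
large well [ 0.4525 -0.264   0.014 ]
med well [ 0.4478 -0.3147  0.014 ] minus 21mm y [ 0.4268 -0.3341  0.014 ] [ 0.4689 -0.3342  0.014 ]
held shoulder [ 0.4467 -0.3337  0.0945] knob [ 0.4469 -0.3344  0.1065]
```

Emit:
drive_tool(steps=[{"translation": [0, 0.03, 0.5], "angular": [0, 0, 0], "gripper": 0.3}, {"translation": [0, 0, 0.35], "angular": [0, 0, 0], "gripper": 0.3}, {"translation": [0, 0, 0.15], "angular": [0, 0, 0], "gripper": 0.3}, {"translation": [0, 0, 0.09], "angular": [0, 0, 0], "gripper": 0.3}, {"translation": [0, 0, 0], "angular": [0, 0, 0], "gripper": 0.3}, {"translation": [0, 0, 0], "angular": [0, 0, 0], "gripper": 0.3}])

```text
t: 21.75
tool_pos: [0.4478, -0.3369, 0.0287]
tool_rot: [2.223, 2.219, 0.0]
contact_force: [0.6, 0.5, -1.3]
opening: 0.0342
grip_force: 40.5
```

Emit:
drive_tool(steps=[{"translation": [0, 0, 0.02], "angular": [0, 0, 0], "gripper": 0.3}, {"translation": [0, 0, 0], "angular": [0, 0, 0], "gripper": 0.45}, {"translation": [0, 0, 0], "angular": [0, 0, 0], "gripper": 0.6}, {"translation": [0, 0, 0], "angular": [0, 0, 0], "gripper": 0.8}, {"translation": [0, 0, 0], "angular": [0, 0, 0], "gripper": 1}, {"translation": [0, 0, -0.5], "angular": [0, 0, 0], "gripper": 1}, {"translation": [0, 0, -1], "angular": [0, 0, 0], "gripper": 1}, {"translation": [0, 0, -1], "angular": [0, 0, 0], "gripper": 1}])

```text
t: 22.75
tool_pos: [0.4476, -0.3367, 0.1301]
tool_rot: [2.223, 2.219, 0.0]
contact_force: [0.5, -0.0, 0.2]
opening: 0.0854
grip_force: 0.0
```

```bash
python3 go.py .458 .0775 .13
```

```text
t 22.75 pos [ 0.4476 -0.3367  0.1301] units [10.36  0.24 -0.  ] turn [ 0.01  0.   -0.01] F [ 0.5 -0.   0.2] open 0.0854 grip 0.0
```

Emit:
drive_tool(steps=[{"translation": [1, 0.03, 0], "angular": [0, 0, 0], "gripper": 1}, {"translation": [1, 0.03, 0], "angular": [0, 0, 0], "gripper": 1}, {"translation": [1, 0.03, 0], "angular": [0, 0, 0], "gripper": 1}, {"translation": [1, 0.03, 0], "angular": [0, 0, 0], "gripper": 1}, {"translation": [1, 0.03, 0], "angular": [0, 0, 0], "gripper": 1}, {"translation": [1, 0.03, 0], "angular": [0, 0, 0], "gripper": 1}, {"translation": [1, 0.03, 0], "angular": [0, 0, 0], "gripper": 1}, {"translation": [1, 0.03, 0], "angular": [0, 0, 0], "gripper": 1}])

```text
t: 23.75
tool_pos: [0.458, -0.0155, 0.1295]
tool_rot: [2.222, 2.218, 0.002]
contact_force: [0.6, -0.2, 0.1]
opening: 0.0853
grip_force: 0.0
```

Emit:
drive_tool(steps=[{"translation": [1, 0, 0], "angular": [0, 0, 0], "gripper": 1}, {"translation": [1, 0, 0], "angular": [0, 0, 0], "gripper": 1}, {"translation": [0.36, 0, 0], "angular": [0, 0, 0], "gripper": 1}, {"translation": [0, 0, 0.5], "angular": [0, 0, 0], "gripper": 1}, {"translation": [0, 0, 0], "angular": [0, 0, 0], "gripper": 1}, {"translation": [0, 0, 0], "angular": [0, 0, 0], "gripper": 1}])

```text
t: 24.5
tool_pos: [0.4582, 0.0772, 0.1085]
tool_rot: [2.224, 2.218, 0.001]
contact_force: [0.2, -0.2, 0.5]
opening: 0.0854
grip_force: 0.0
```

```bash
python3 go.py .458 .0770 .029; python3 - <<'E'
from station import ctrl
import cv2, numpy as np
d=ctrl.get_image("wrist"); cv2.imwrite("pics/wrist8.png",cv2.resize(d["color"][50:450,180:500][...,::-1],None,fx=1.5,fy=1.5)); np.savez("wrist8.npz",**d)
E
```

```text
t 24.5 pos [0.4582 0.0772 0.1085] units [-0.01 -0.01  1.99] turn [ 0.01  0.   -0.02] F [ 0.2 -0.2  0.5] open 0.0854 grip 0.0
```

View pics/wrist8.png

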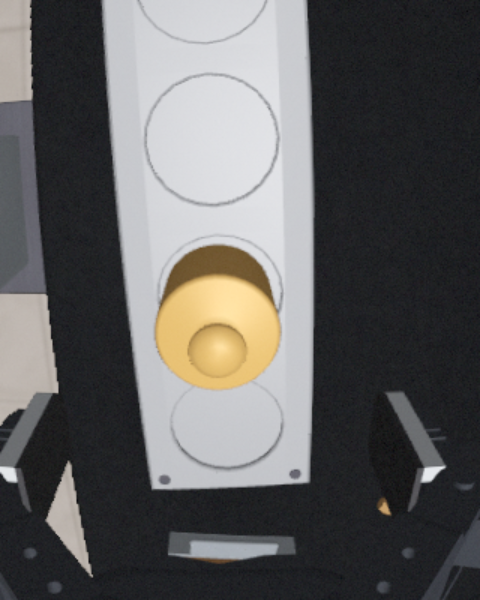

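```bash
python3 - <<'E'
from h import *
d=dict(np.load("wrist8.npz")); f=lambda a,b,z:fray(d,180+a/1.5,50+b/1.5,z).round(4)
print(f(217,351,.076),f(218,331,.057))
E
```

```text
[0.4575 0.0782 0.076 ] [0.4578 0.0775 0.057 ]
```

Emit:
drive_tool(steps=[{"translation": [0, 0, 0.8], "angular": [0, 0, 0], "gripper": 1}, {"translation": [0, 0, 0.8], "angular": [0, 0, 0], "gripper": 1}, {"translation": [0, 0, 0.39], "angular": [0, 0, 0], "gripper": 1}, {"translation": [0, 0, 0], "angular": [0, 0, 0], "gripper": 0.45}, {"translation": [0, 0, 0], "angular": [0, 0, 0], "gripper": 0.45}, {"translation": [0, 0, 0], "angular": [0, 0, 0], "gripper": 0.45}, {"translation": [0, 0, 0], "angular": [0, 0, 0], "gripper": 0.45}], force=60)

```text
t: 25.42
tool_pos: [0.4592, 0.0777, 0.0301]
tool_rot: [2.221, 2.218, 0.003]
contact_force: [-1.2, -1.2, 6.7]
opening: 0.0469
grip_force: 63.1
```

Emit:
drive_tool(steps=[{"translation": [0, 0, -0.3], "angular": [0, 0, 0], "gripper": 0.45}, {"translation": [0, 0, -0.7], "angular": [0, 0, 0], "gripper": 0.45}, {"translation": [0, 0, -1], "angular": [0, 0, 0], "gripper": 0.45}, {"translation": [0, 0, -1], "angular": [0, 0, 0], "gripper": 0.45}, {"translation": [0, 0, 0], "angular": [0, 0, 0], "gripper": 0.45}, {"translation": [0, 0, 0], "angular": [0, 0, 0], "gripper": 0.45}])

```text
t: 26.18
tool_pos: [0.4563, 0.0778, 0.1459]
tool_rot: [-2.221, -2.218, 0.004]
contact_force: [-0.0, 0.3, -5.9]
opening: 0.047
grip_force: 63.4
```

```bash
python3 go.py .4528 -.2655 .0331
```

```text
t 26.18 pos [0.4563 0.0778 0.1459] units [-8.58 -0.06  2.82] turn [-0.02 -0.   -0.01] F [-0.   0.3 -5.9] open 0.047 grip 63.4
```

Emit:
drive_tool(steps=[{"translation": [-0.8, -0.01, 0], "angular": [0, 0, 0], "gripper": 0.45}, {"translation": [-1, -0.01, 0], "angular": [0, 0, 0], "gripper": 0.45}, {"translation": [-1, -0.01, 0], "angular": [0, 0, 0], "gripper": 0.45}, {"translation": [-1, -0.01, 0], "angular": [0, 0, 0], "gripper": 0.45}, {"translation": [-1, -0.01, 0], "angular": [0, 0, 0], "gripper": 0.45}, {"translation": [-1, -0.01, 0], "angular": [0, 0, 0], "gripper": 0.45}, {"translation": [-1, -0.01, 0], "angular": [0, 0, 0], "gripper": 0.45}, {"translation": [-1, -0.01, 0], "angular": [0, 0, 0], "gripper": 0.45}])

```text
t: 27.18
tool_pos: [0.4521, -0.2343, 0.1444]
tool_rot: [-2.219, -2.215, 0.001]
contact_force: [0.3, 0.4, -5.9]
opening: 0.0468
grip_force: 63.3
```

Emit:
drive_tool(steps=[{"translation": [-0.6, 0, 0], "angular": [0, 0, 0], "gripper": 0.45}, {"translation": [-0.18, 0, 0.6], "angular": [0, 0, 0], "gripper": 0.45}, {"translation": [0, 0, 0.9], "angular": [0, 0, 0], "gripper": 0.45}, {"translation": [0, 0, 0.5], "angular": [0, 0, 0], "gripper": 0.45}, {"translation": [0, 0, 0], "angular": [0, 0, 0], "gripper": 0.45}, {"translation": [0, 0, 0], "angular": [0, 0, 0], "gripper": 0.45}, {"translation": [0, 0, 0], "angular": [0, 0, 0], "gripper": 0.45}])

```text
t: 28.05
tool_pos: [0.4546, -0.2659, 0.0692]
tool_rot: [2.222, 2.218, 0.0]
contact_force: [-0.4, 0.9, -5.6]
opening: 0.047
grip_force: 63.4
```

```bash
python3 go.py .4528 -.2655 .0331; python3 - <<'E'
from station import ctrl
import cv2, numpy as np
d=ctrl.get_image("wrist"); cv2.imwrite("pics/wrist9.png",cv2.resize(d["color"][50:400,200:480][...,::-1],None,fx=1.7,fy=1.7)); np.savez("wrist9.npz",**d)
E
```

```text
t 28.05 pos [ 0.4546 -0.2659  0.0692] units [ 0.01 -0.05  0.9 ] turn [ 0.01  0.01 -0.01] F [-0.4  0.9 -5.6] open 0.047 grip 63.4
```

View pics/wrist9.png

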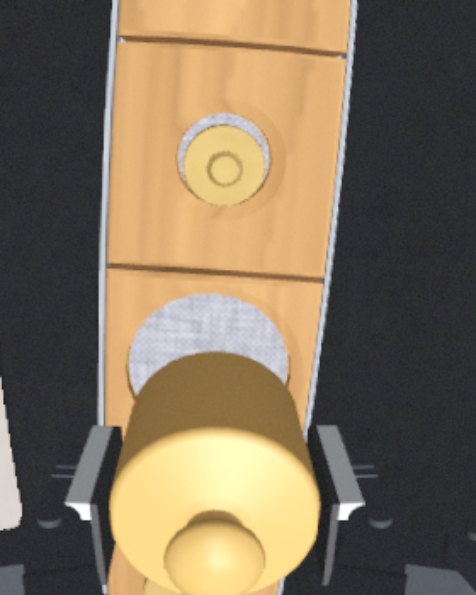

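```bash
python3 - <<'E'
from h import *
d=dict(np.load("wrist9.npz")); f=lambda a,b,z:fray(d,200+a/1.7,50+b/1.7,z).round(4)
print("large well top edge",f(210,293,.014),f(128,362,.014),f(289,362,.014))
print("held shoulder",f(215,512,.096),"knob",f(215,558,.115)); 
E
```

```text
large well top edge [ 0.4534 -0.2382  0.014 ] [ 0.4254 -0.2625  0.014 ] [ 0.4801 -0.2626  0.014 ]
held shoulder [ 0.4548 -0.265   0.096 ] knob [ 0.4548 -0.2625  0.115 ]
```

Emit:
drive_tool(steps=[{"translation": [-0.02, -0.05, 0.3], "angular": [0, 0, 0], "gripper": 0.45}, {"translation": [0, 0, 0.3], "angular": [0, 0, 0], "gripper": 0.45}, {"translation": [0, 0, 0.18], "angular": [0, 0, 0], "gripper": 0.45}, {"translation": [0, 0, 0.08], "angular": [0, 0, 0], "gripper": 0.45}, {"translation": [0, 0, 0.02], "angular": [0, 0, 0], "gripper": 0.45}, {"translation": [0, 0, 0], "angular": [0, 0, 0], "gripper": 0.45}])

```text
t: 28.85
tool_pos: [0.452, -0.2659, 0.0332]
tool_rot: [-2.223, -2.219, -0.001]
contact_force: [-3.3, 4.8, 0.4]
opening: 0.0469
grip_force: 63.9
```

Emit:
drive_tool(steps=[{"translation": [0, 0, 0], "angular": [0, 0, 0], "gripper": 0.6}, {"translation": [0, 0, 0], "angular": [0, 0, 0], "gripper": 0.8}, {"translation": [0, 0, 0], "angular": [0, 0, 0], "gripper": 1}, {"translation": [0, 0, 0], "angular": [0, 0, 0], "gripper": 1}, {"translation": [0, 0, -0.5], "angular": [0, 0, 0], "gripper": 1}, {"translation": [0, 0, -1], "angular": [0, 0, 0], "gripper": 1}, {"translation": [0, 0, -1], "angular": [0, 0, 0], "gripper": 1}, {"translation": [0, 0, -1], "angular": [0, 0, 0], "gripper": 1}])

```text
t: 29.85
tool_pos: [0.4519, -0.2662, 0.1742]
tool_rot: [2.223, 2.219, -0.0]
contact_force: [0.2, -0.9, 0.2]
opening: 0.0855
grip_force: 0.0
```

Emit:
drive_tool(steps=[{"translation": [0, -0.5, -1], "angular": [0, 0, 0], "gripper": 1}, {"translation": [-1, -0.5, -1], "angular": [0, 0, 0], "gripper": 1}, {"translation": [-1, -0.5, 0], "angular": [0, 0, 0], "gripper": 1}, {"translation": [-1, 0, 0], "angular": [0, 0, 0], "gripper": 1}, {"translation": [-1, 0, 0], "angular": [0, 0, 0], "gripper": 1}, {"translation": [-1, 0, 0], "angular": [0, 0, 0], "gripper": 1}, {"translation": [0, 0, 0], "angular": [0, 0, 0], "gripper": 1}, {"translation": [0, 0, 0], "angular": [0, 0, 0], "gripper": 1}])

```text
t: 30.85
tool_pos: [0.3916, -0.4657, 0.2526]
tool_rot: [-2.223, -2.219, -0.001]
contact_force: [-0.3, 0.8, 0.2]
opening: 0.085
grip_force: 0.0
```

```bash
python3 - <<'E'
from station import ctrl
from h import *
w=ctrl.get_image("wrist"); d=ctrl.get_image("top"); s=ctrl.get_image("scene")
a=w["color"][0:480,150:490]; b=cv2.resize(s["color"][220:320,310:450],(420,300),interpolation=cv2.INTER_CUBIC)
im=np.zeros((480,760,3),np.uint8); im[:,:340]=a; im[:300,340:]=b; im[310:390,340:670]=d["color"][235:315,170:500]
cv2.imwrite("pics/fin.png",im[...,::-1])
E
```

```text
(no output)
```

View pics/fin.png

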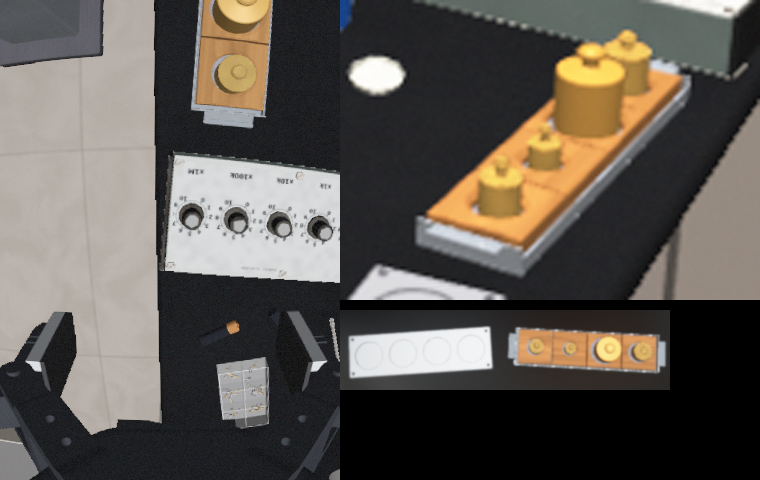

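```bash
python3 - <<'E'
from station import ctrl
from h import *
d=ctrl.get_image("top"); P=cloud(d)
hsv=cv2.cvtColor(d["color"],cv2.COLOR_RGB2HSV)
for n,c,r,zt,h in(("small",(.4633,-.126),.0145,.055,.027),("tiny",(.458,-.196),.0115,.049,.021),("large",(.453,-.266),.0245,.079,.046),("med",(.448,-.336),.018,.062,.035)):
    m=(np.hypot(P[...,0]-c[0],P[...,1]-c[1])<r)&(P[...,2]>.027)
    ring=m&(np.hypot(P[...,0]-c[0],P[...,1]-c[1])>.45*r)
    print(n,"shoulder exp",.014+h,"median",np.median(P[ring][:,2]).round(4),"max",P[m][:,2].max().round(4),"exp",zt,"+x/-x",[np.median(P[ring&k][:,2]).round(4) for k in(P[...,0]>c[0],P[...,0]<c[0],P[...,1]>c[1],P[...,1]<c[1])])
E
```

```text
small shoulder exp 0.041 median 0.0422 max 0.0602 exp 0.055 +x/-x [np.float64(0.0422), np.float64(0.0422), np.float64(0.0416), np.float64(0.0428)]
tiny shoulder exp 0.035 median 0.0366 max 0.0559 exp 0.049 +x/-x [np.float64(0.0371), np.float64(0.0364), np.float64(0.0364), np.float64(0.037)]
large shoulder exp 0.06 median 0.0623 max 0.083 exp 0.079 +x/-x [np.float64(0.0621), np.float64(0.0624), np.float64(0.0614), np.float64(0.0632)]
med shoulder exp 0.049 median 0.0492 max 0.066 exp 0.062 +x/-x [np.float64(0.0493), np.float64(0.0487), np.float64(0.048), np.float64(0.0501)]
```

Heights and level match fully seated weights.

```bash
python3 -c "
from station import ctrl
print(ctrl.finish_job())"
```

```text
the job is handed in; nothing more can be done
None
```

All four weights are in their matching nest wells, released and the arm clear; the final images and depth check show them upright and fully down, and the job is handed in at about 31 s of the 99 s limit.

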